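# Empty the supply bin and hold it against its bracket

### The job

The small white supply bin is going onto its bench bracket: tip its four rubber stoppers out over its front lip into the steel tray, then stand the bin upright on the bracket's ledge, back first, squarely centred on the sprung backplate. Push it against the backplate with a steady 10 N or so (the plate then stands about 20 mm back from rest), never ramming it to the end of its travel, and finish while still gripping and pushing it so that I can fasten the screws. Leave the other things on the counter where they are.

Things in the scene. Friction and masses are not known exactly. Their poses are not given: they have to be found in the camera images.
- bin: loose open white plastic bin, 0.18 kg, 58 mm wide (y, outside the flat upright sides), 60 mm tall. Origin: underside, middle of width; z up. Flat upright back at x = +45. Floor (4 thick) x -25 to +45; from there the front slopes up and out at 45 degrees to a lip at x = -75, z = 51. Sides are full height for x -42 to +45: grip across y there. Empties when tipped 80 to 95 degrees, lip down.
- bin_lip (a point): middle of the bin's pouring lip (bin frame: -75, 0, 51 mm)
- bin_back (a point): middle of the bin's flat back face (bin frame: 45, 0, 30 mm)
- tray: loose open stainless tray (0.8 kg), 150 mm along its x by 200 mm along its y, 35 mm high, walls and floor 4 mm thick. Origin: centre of the underside; z up.
- bracket: bench bracket fixed to the counter: aluminium base plate 110 mm wide (y), x -90 to +80, its flat top (the ledge) 12 mm above the counter; low steel rear post at x 65 to 75, top at 52 mm. Origin: underside, middle of width. Its x axis points from the open front to the rear post, the way the bin is pushed. Nothing stands beside the ledge.
- backplate: upright sprung aluminium plate on the bracket, 70 mm wide, top 60 mm above the counter; slides only along the bracket's x. Origin: middle of its front face at ledge height; at rest 20 mm ahead (+x) of the bracket's origin. Spring: 0.5 N per mm pushed in (10 N at 20 mm; end of travel 36 mm). Axes as the bracket's.
- stopper0: dark rubber stopper, slightly tapered, 19 mm across the foot, 23 mm across the head, 22 mm tall, 14 g; origin: centre of the foot. Starts standing in the bin; it may lie or stand anywhere in the tray.
- stopper1: dark rubber stopper, slightly tapered, 19 mm across the foot, 23 mm across the head, 22 mm tall, 14 g; origin: centre of the foot. Starts standing in the bin; it may lie or stand anywhere in the tray.
- stopper2: dark rubber stopper, slightly tapered, 19 mm across the foot, 23 mm across the head, 22 mm tall, 14 g; origin: centre of the foot. Starts standing in the bin; it may lie or stand anywhere in the tray.
- stopper3: dark rubber stopper, slightly tapered, 19 mm across the foot, 23 mm across the head, 22 mm tall, 14 g; origin: centre of the foot. Starts standing in the bin; it may lie or stand anywhere in the tray.
- vial_bottle: small amber glass medicine bottle, 40 mm across, 58 mm tall; a bystander, origin: centre of its underside
- tape: roll of white medical tape lying flat, 64 mm across, 24 mm tall; a bystander, origin: centre of its underside
- gauze_box: small paper box, 70 x 50 x 45 mm; a bystander, origin: centre of its underside
- med_cup: small steel cup, 52 mm across, 42 mm tall; a bystander, origin: centre of its underside
- penlight: slim steel penlight, 12 mm thick, about 130 mm long, lying on the counter; a bystander
- saline: clear plastic bottle with a blue cap, 66 mm across, 150 mm tall; a bystander, origin: centre of its underside

How it is judged (in metres and radians):
On the way, in this order (a step that is already met when the one before it is completed fails the run):
1. the bin is tipped (more than 34 degrees) over the tray (angle between bin's own z axis and vertical above 0.6 rad and horizontal distance between bin_lip and tray below 0.14 m), for 0.1 s.
2. all four stoppers lie in the tray (x of stopper0 in the frame of tray between -0.072 and 0.072 m and y of stopper0 in the frame of tray between -0.097 and 0.097 m and z of stopper0 in the frame of tray between 0 and 0.05 m and x of stopper1 in the frame of tray between -0.072 and 0.072 m and y of stopper1 in the frame of tray between -0.097 and 0.097 m and z of stopper1 in the frame of tray between 0 and 0.05 m and x of stopper2 in the frame of tray between -0.072 and 0.072 m and y of stopper2 in the frame of tray between -0.097 and 0.097 m and z of stopper2 in the frame of tray between 0 and 0.05 m and x of stopper3 in the frame of tray between -0.072 and 0.072 m and y of stopper3 in the frame of tray between -0.097 and 0.097 m and z of stopper3 in the frame of tray between 0 and 0.05 m), for 0.2 s.
3. the fingers press the bin, upright and square on the ledge, against the backplate with 6 to 14 N (angle between bin's own z axis and vertical below 0.12 rad and z of bin in the frame of bracket between 0.006 and 0.018 m and y of bin in the frame of bracket between -0.015 and 0.015 m and angle between the x axis of bin and the x axis of bracket, either way round below 0.14 rad and x of bin_lip in the frame of bracket below -0.05 m and contact force between bin and backplate between 6 and 14 N and contact force between the fingers and bin above 2 N), for 0.5 s.
At the end, for the whole second after the job is handed in: The bin stands upright (7 degrees) on the ledge (within 6 mm), its back to the backplate, centred within 15 mm, square within 8 degrees, at rest, held by the fingers, which press it against the backplate with 6 to 14 N; all four stoppers are in the tray (all of step 2 and all of step 3 and linear speed of bin below 0.02 m/s); the arm keeps its last pose, push and grip.
It fails at once if the backplate is rammed (more than 22 N from the bin) (contact force between bin and backplate above 22 N).
It fails at once if a bystander on the counter is shifted by more than 30 mm (distance of any of vial_bottle, tape, gauze_box, med_cup, penlight, saline from where it was at the start of the episode above 0.03 m).
It also fails if it takes over 61 s, if anything falls off the work surface, if the arm or the gripper's body presses on something with over 40 N, if the wrist force passes 120 N, or if a joint passes its speed limit or range.

### The arm

A 6-joint arm with a two-finger parallel gripper is mounted at the origin on the work surface. World frame = base frame: x ahead of the robot, y to its left, z up, the work surface at z = 0. Lengths are in m, angles in degrees, forces in N, time in s.
With the tool pointing down it reaches from about 0.25 to 0.725 m from the base axis. Payload 9.7 kg.
Tool frame: the origin (TCP) lies on the centre line of the jaws, within the pads' length; the fingertips stand 19 mm ahead of it and the grasp point (between the pads) is the TCP; z points along the fingers, y is the direction in which the jaws open and shut (so a half turn about z gives the same grasp; the last joint's range is limited). The gripper opens to 85 mm and grips with 20 to 120 N. Pads are 22 mm wide; open, the fingers measure 114 mm over their backs; the gripper's body (76 mm by 85 mm) begins 54 mm behind the grasp point. The pads swing forward as they close: fully open they stand 13 mm farther back than shut.
Start: joints at [-67.609, 4.979, 10.078, 95.1, 0, 90], TCP at [0.21, -0.509, 0.25] pointing down, gripper open.
Joint ranges: [-179.16, 179.16], [-48.56, 103.87], [-65.8, 70.77], [-126.05, 130.52], [-82.76, 87.17], [-180, 180]. Speed limits (degrees/s): [127.2, 127.2, 147.25, 180, 180, 180].

### API

Orientations are given as [roll, pitch, yaw] about the fixed x, y, z axes, in that order (R = Rz(yaw) Ry(pitch) Rx(roll)).
In Python, from workcell import bot gives the robot as it stands.
- The arm moves only by the tool servo_tool, never from a script. Its argument "motion" is a list that holds one entry, the list of rows, each a list of 6 numbers: the shift along the tool's x, y, z in mm, then the turn, a rotation vector about the tool's x, y, z in rad. A call has 1 to 5 rows; each row shifts and turns the commanded pose from where the row before left it, along the tool's axes as they then stand; what a row does not reach is not made up. A row lasts 1/10 s, in which the tool goes at most 50 mm and 8.59 degrees, less where a joint would pass 70% of its speed; a pose out of reach is approached as far as the arm can. A call is refused whole if a number of a shift passes 50 or a number of a turn 0.15, either way. A call with a gripper value outside its range is refused whole. "gripper" is the finger opening in mm, from 0 to 85.4, set as the call begins (left out, the last holds). The fingers move at their own pace and stop on an object; "newtons" is the grip in N (left out, the last holds). Time passes only in rows, so rows that do not move let the fingers close. It gives the time, the measured TCP pose, the force and the opening at its end, in the units of the state.
- bot.get_obs(): the state, without advancing time (a new reading comes with each control period).
- bot.camera(name): name is "scene" or "side" or "wrist"; returns a dict with "color" (420x560x3 uint8, red, green, blue), "fx", "fy", "cx", "cy" (pixels), "R" (3x3) and "t" (3): a world point X has camera coordinates R X + t. Camera axes: x right, y down, z forward; pixel columns grow to the right and rows downward; lengths in m; the calibration is good to about 2 mm. The wrist camera is an equidistant fisheye: a pixel r from the principal point sees the ray r / f radians off the axis. A picture is of the moment at which its call begins. There is no depth.
- bot.job_done(): hands the job in, once; it reports no verdict.
Trained networks look in a picture, given as the dict that the camera call returned (one of the last four; its "shot" number tells which), for a name from the list of things; names that differ only in an ending like _2 or _b are one class to them, and where a whole thing is asked for, a point or a joint stands for the part that bears it (a point fixed in the world has none). Each returns a list of dicts, best first, with "confidence" (0 to 1); they miss things now and then, are a little off and sometimes report something else, mostly with a low value. They report only what shows in the picture. A call takes as long as a camera call.
- bot.look_for(picture, label): "rect" ([left, top, width, height] in pixels, round what is visible of it).
The state is a dict: "time": time; "q": joint angles; "qd": joint speeds; "joint_efforts": joint torques, N m; "ee_pos": TCP position; "tcp_rot": TCP orientation; "wrist_force": force on the tool from outside, world axes, zero at the start; "torque": the same for the moment, N m; "opening": finger opening in m.
Only numpy, scipy, OpenCV 4.12 (cv2) and the standard library are available. Lean on these libraries where they do the work, as an engineer would, in place of code of your own. Each camera call takes 0.05 s, during which the arm holds its last target.

## Working session

There is one attempt and no reset: what is moved stays moved. The work goes in short steps, Python scripts to look and compute and a tool call to move; the robot and the scene stay as the last step left them, time stands still between calls to the robot, and variables do not carry over. Pictures are saved under pics/ and viewed, and the job is handed in when it is done.

Besides the shell and the picture viewer there is one more tool, called after "Emit:" by a JSON object that holds its "api" and its "payload", one argument or row to a line. servo_tool: Moves the arm, as the interface text tells. Its arguments: {"type":"object","properties":{"motion":{"type":"array","items":{"type":"array","items":{"type":"array","items":{"type":"number"}}}},"gripper":{"type":"number"},"newtons":{"type":"number"}},"required":["motion"]}

```bash
ls; mkdir -p pics; cat > h.py <<'E'
import numpy as np, cv2, json
from workcell import bot
def snap(n,f):
    p=bot.camera(n); cv2.imwrite('pics/'+f,cv2.cvtColor(p['color'],cv2.COLOR_RGB2BGR)); return p
def ray(p,u,v):
    R=np.array(p['R']);t=np.array(p['t']); c=-R.T@t
    d=R.T@np.array([(u-p['cx'])/p['fx'],(v-p['cy'])/p['fy'],1]); return c,d
def atz(p,u,v,z):
    c,d=ray(p,u,v); return c+d*(z-c[2])/d[2]
def proj(p,X):
    X=np.atleast_2d(X); C=X@np.array(p['R']).T+np.array(p['t'])
    return np.c_[C[:,0]/C[:,2]*p['fx']+p['cx'],C[:,1]/C[:,2]*p['fy']+p['cy']]
E
python3 - <<'E'
from h import *
for n in ['scene','side']:
    p=snap(n,n+'0.png'); R=np.array(p['R']);print(n,-R.T@np.array(p['t']),R[2],p['fx'])
    for l in ['bin','tray','bracket','backplate','bin_lip','saline','stopper0','vial_bottle','tape','gauze_box','med_cup','penlight']:
        print(l,[(np.round(r['rect']).tolist(),round(r['confidence'],2)) for r in bot.look_for(p,l)[:2]])
snap('wrist','wrist0.png')
print(bot.get_obs())
E
```

```text
pics
scene [1.19399452 0.16729946 0.98208785] [-0.57213252 -0.07338177 -0.81687178] 413.7173638065862
bin [([220.0, 189.0, 30.0, 46.0], 0.94)]
tray [([90.0, 151.0, 86.0, 58.0], 0.85)]
bracket [([319.0, 184.0, 57.0, 57.0], 0.58)]
backplate [([342.0, 205.0, 26.0, 14.0], 0.77), ([224.0, 187.0, 26.0, 47.0], 0.3)]
bin_lip [([221.0, 189.0, 27.0, 46.0], 0.9)]
saline [([350.0, 239.0, 33.0, 45.0], 0.57), ([291.0, 165.0, 11.0, 17.0], 0.21)]
stopper0 []
vial_bottle [([290.0, 164.0, 10.0, 16.0], 0.7), ([199.0, 153.0, 21.0, 16.0], 0.17)]
tape [([198.0, 151.0, 22.0, 19.0], 0.7)]
gauze_box [([301.0, 246.0, 22.0, 32.0], 0.59)]
med_cup [([137.0, 237.0, 18.0, 21.0], 0.78)]
penlight [([427.0, 219.0, 14.0, 37.0], 0.72)]
side [ 0.12255377 -0.98783845  0.78098448] [ 0.32489523  0.7850465  -0.52739461] 425.6248562805619
bin [([271.0, 220.0, 34.0, 27.0], 0.67)]
tray [([273.0, 282.0, 89.0, 81.0], 0.9)]
bracket []
backplate []
bin_lip [([268.0, 216.0, 43.0, 34.0], 0.65)]
saline [([277.0, 148.0, 17.0, 44.0], 0.61)]
stopper0 []
vial_bottle [([289.0, 188.0, 22.0, 22.0], 0.37)]
tape [([238.0, 272.0, 22.0, 22.0], 0.63), ([271.0, 280.0, 91.0, 79.0], 0.58)]
gauze_box [([289.0, 186.0, 23.0, 22.0], 0.67)]
med_cup [([360.0, 256.0, 14.0, 21.0], 0.54)]
penlight []
{'time': 1.35, 'q': array([-6.76076262e+01,  4.97876754e+00,  1.00783335e+01,  9.50989817e+01,
        1.62746613e-03,  9.00008174e+01]), 'qd': array([-0.09063516, -0.03255451, -0.01553238,  0.00634387, -0.10806409,
       -0.0729909 ]), 'joint_efforts': array([-1.46790033e-03, -5.20099497e+01,  4.64863622e+01,  1.64892117e-03,
        6.77749611e-06, -2.08408881e-05]), 'ee_pos': array([ 0.20952834, -0.50852613,  0.25028649]), 'tcp_rot': array([ 1.79999416e+02, -1.62747446e-03,  2.23915564e+01]), 'wrist_force': array([-0.06246648, -0.09514921, -0.299008  ]), 'torque': array([ 0.00046814, -0.07194346, -0.00222455]), 'opening': 0.08539747364950555}
```

```bash
python3 - <<'E'
import cv2
a=cv2.imread('pics/scene0.png'); cv2.imwrite('pics/s0c.png',cv2.resize(a[130:300,80:450],None,fx=2.16,fy=2.16,interpolation=cv2.INTER_CUBIC))
b=cv2.imread('pics/side0.png'); cv2.imwrite('pics/d0c.png',cv2.resize(b[130:390,180:440],None,fx=2.3,fy=2.3,interpolation=cv2.INTER_CUBIC))
E
```

```text
(no output)
```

View pics/s0c.png

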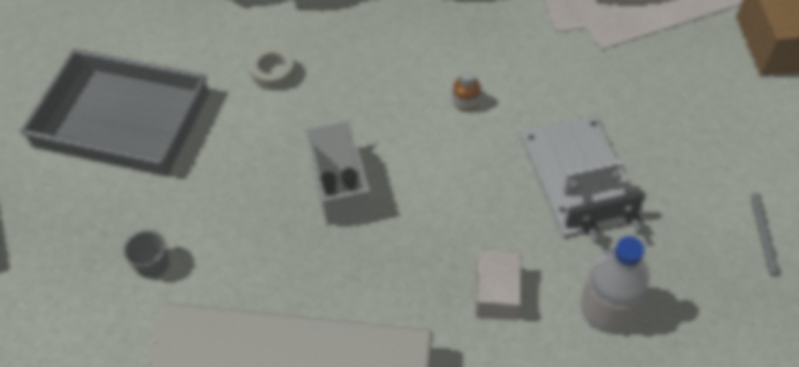

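View pics/d0c.png

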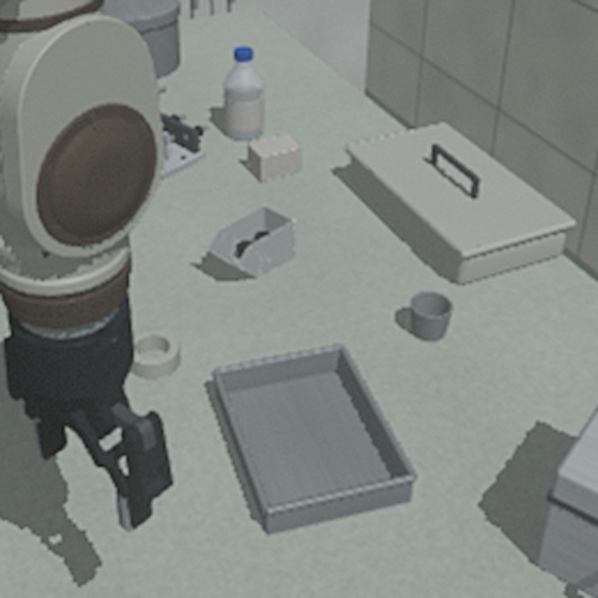

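View pics/wrist0.png

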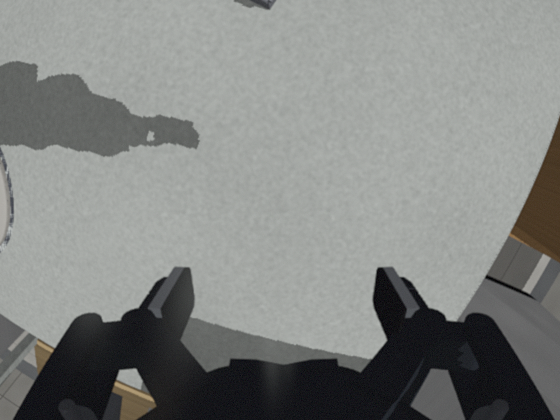

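```bash
python3 - <<'E'
import cv2, numpy as np
a=cv2.imread('pics/scene0.png'); b=cv2.imread('pics/side0.png')
def c(im,x,y,w,h,s): return cv2.resize(im[y:y+h,x:x+w],None,fx=s,fy=s,interpolation=cv2.INTER_CUBIC)
# top row: bin scene (210..265,180..240)x7 ; bracket (310..390,175..255)x5
cv2.imwrite('pics/z1.png',np.hstack([c(a,212,180,50,60,8),c(a,315,180,50,60,8)]))
cv2.imwrite('pics/z2.png',np.hstack([c(b,265,215,50,40,8),c(b,235,175,40,40,8)]))
cv2.imwrite('pics/z3.png',np.hstack([c(a,85,145,95,70,4),c(b,268,275,100,70,4)]))
E
```

```text
(no output)
```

View pics/z1.png

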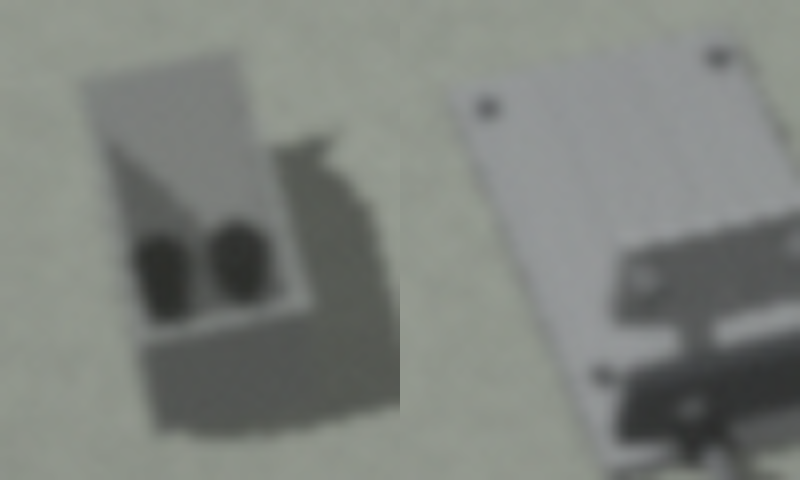

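View pics/z2.png

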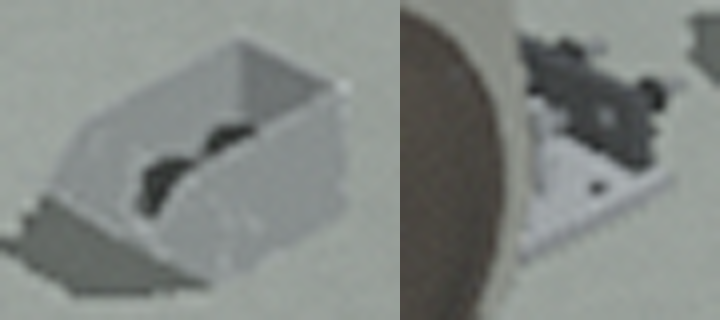

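View pics/z3.png

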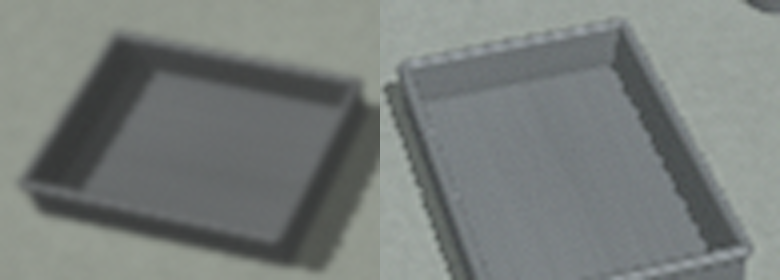

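```bash
python3 - <<'E'
import cv2, numpy as np
a=cv2.imread('pics/scene0.png')
def c(im,x,y,w,h,s): return cv2.resize(im[y:y+h,x:x+w],None,fx=s,fy=s,interpolation=cv2.INTER_CUBIC)
cv2.imwrite('pics/z4.png',c(a,315,180,70,65,9))
E
cat > fit.py <<'E'
from h import *
from scipy.optimize import least_squares
def px(o,s,pts): return np.array([[o[0]+(u+.5)/s-.5,o[1]+(v+.5)/s-.5] for u,v in pts])
def fit(obs,x0):
    def X(q,P):
        c,s=np.cos(q[2]),np.sin(q[2]); P=np.array(P,float)/1000
        return np.c_[q[0]+c*P[:,0]-s*P[:,1],q[1]+s*P[:,0]+c*P[:,1],P[:,2]]
    f=lambda q:np.concatenate([(proj(p,X(q,P))-uv).ravel() for p,P,uv in obs])
    r=least_squares(f,x0,loss='soft_l1'); return r.x,np.round(r.fun.reshape(-1,2),1).tolist()
E
python3 - <<'E'
from fit import *
S=bot.camera('scene');D=bot.camera('side')
import pickle; pickle.dump((S,D),open('sd.pkl','wb'))
b=fit([(S,[(-75,-29,51),(-75,29,51),(45,-29,60),(45,29,60),(45,-29,0)],px((212,180),8,[(80,83),(238,50),(143,340),(313,303),(157,433)])),
 (D,[(45,29,60),(45,-29,60),(45,-29,0),(-75,29,51),(-25,-29,0)],px((265,215),8,[(238,37),(342,88),(342,210),(48,195),(215,283)]))],[.4,0,0])
print('bin',b[0],np.degrees(b[0][2]),b[1])
t=fit([(S,[(-75,-100,35),(-75,100,35),(75,-100,35),(75,100,35)],px((85,145),4,[(20,185),(115,37),(280,247),(360,80)])[[1,3,0,2]])],[.4,-.3,0])
print('tray?',t[0],np.degrees(t[0][2]),t[1])
for u,v in px((85,145),4,[(20,185),(115,37),(360,80)]): print('tc S',atz(S,u,v,.035))
for u,v in px((268,275),4,[(400-380,65),(620-380,20),(748-380,245)]): print('tc D',atz(D,u,v,.035))
for u,v in px((315,180),8,[(50,92),(335,28)]): print('br',atz(S,u,v,.012))
E
```

```text
bin [ 0.56199801 -0.00625237  0.37336179] 21.392054521858327 [[-0.4, -0.0], [-0.2, -0.2], [-0.1, 0.5], [-0.1, 0.3], [0.1, 0.6], [-0.5, -0.8], [0.2, -0.0], [-0.1, 0.7], [-4.6, -2.4], [0.2, 1.2]]
tray? [ 0.47516991 -0.33140293 -0.13312641] -7.627581690196405 [[0.3, -0.1], [-0.4, 0.8], [0.4, 0.5], [-0.3, -1.6]]
tc S [ 0.5345143  -0.44238323  0.035     ]
tc S [ 0.38797634 -0.42137173  0.035     ]
tc S [ 0.41093096 -0.22186643  0.035     ]
tc D [ 0.41594706 -0.2183106   0.035     ]
tc D [ 0.56526794 -0.23774687  0.035     ]
tc D [ 0.53885527 -0.43679166  0.035     ]
br [0.44698906 0.22240979 0.012     ]
br [0.40587559 0.32643534 0.012     ]
```

View pics/z4.png

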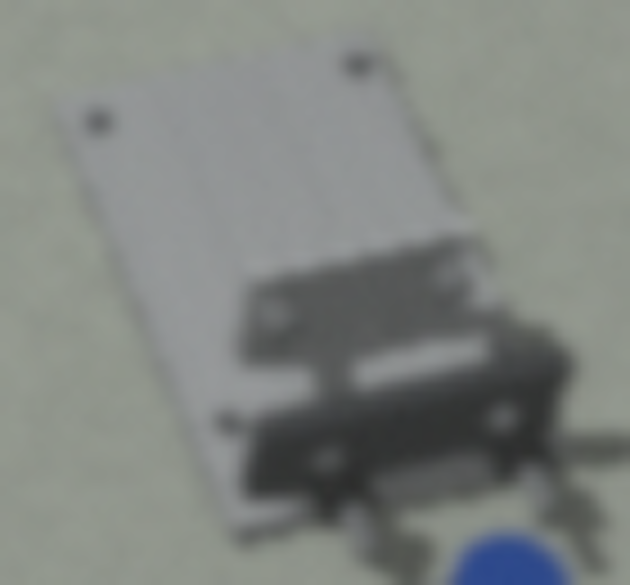

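Emit:
{"api": "servo_tool", "payload": {
  "motion": [
    [[37,-24,0,0,0,0],[37,-24,0,0,0,0],[37,-24,0,0,0,0],[37,-24,0,0,0,0],[37,-24,0,0,0,0]]
  ],
  "gripper": 85,
  "newtons": 50
}}

```text
time: 1.95
ee_pos: [0.3354, -0.3256, 0.2504]
tcp_rot: [180.0, -0.0, 22.4]
wrist_force: [0.8, 0.0, 0.5]
opening: 0.085
```

Emit:
{"api": "servo_tool", "payload": {
  "motion": [
    [[37,-24,0,0,0,0],[37,-24,0,0,0,0],[37,-24,0,0,0,0],[37,-24,0,0,0,0],[37,-24,0,0,0,0]]
  ]
}}

```text
time: 2.45
ee_pos: [0.4609, -0.144, 0.2505]
tcp_rot: [180.0, -0.0, 22.4]
wrist_force: [0.8, -1.4, 0.1]
opening: 0.0847
```

Emit:
{"api": "servo_tool", "payload": {
  "motion": [
    [[37,-24,0,0,0,0],[37,-24,0,0,0,0],[0,0,0,0,0,0]]
  ]
}}

```text
time: 2.75
ee_pos: [0.5122, -0.0694, 0.2495]
tcp_rot: [-179.9, -0.0, 22.7]
wrist_force: [-0.3, -0.1, -0.2]
opening: 0.0846
```

```bash
python3 - <<'E'
from h import *
import pickle
p=snap('wrist','w1.png'); o=bot.get_obs(); pickle.dump(p,open('w1.pkl','wb'))
print(o['ee_pos'],o['tcp_rot'],o['q'],p['fx'],p['cx'],p['cy']); R=np.array(p['R']);print(-R.T@np.array(p['t']),R[2])
S,D=pickle.load(open('sd.pkl','rb'))
# bystanders from scene rects, approx mid-height
for n,r,h in [('saline',(350,239,33,45),.075),('vial',(290,164,10,16),.03),('tape',(198,151,22,19),.012),('gauze',(301,246,22,32),.022),('cup',(137,237,18,21),.02),('pen',(427,219,14,37),.006)]:
    print(n,atz(S,r[0]+r[2]/2,r[1]+r[3]/2,h).round(3))
E
```

```text
[ 0.51114256 -0.07112023  0.24975233] [-1.79969120e+02  4.05135345e-02  2.26068431e+01] [-7.92436294e+00  3.48910766e-01  5.21296119e+00  9.49146342e+01
  6.01753019e-03  1.49468802e+02] 325.19226210127806 283.1796407482812 210.55826739132593
[ 0.58243215 -0.04017264  0.37359109] [-0.27716541 -0.11558464 -0.9538446 ]
saline [0.7   0.339 0.075]
vial [0.397 0.142 0.03 ]
tape [ 0.364 -0.129  0.012]
gauze [0.688 0.209 0.022]
cup [ 0.691 -0.233  0.02 ]
pen [0.569 0.536 0.006]
```

View pics/w1.png

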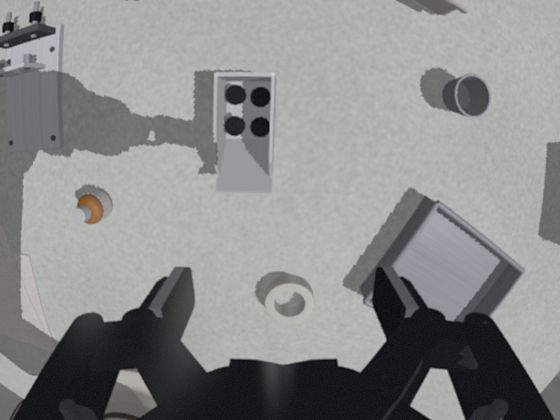

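Emit:
{"api": "servo_tool", "payload": {
  "motion": [
    [[0,0,0,0,0,-0.15],[0,0,0,0,0,-0.15],[0,0,0,0,0,-0.15],[0,0,0,0,0,-0.15],[0,0,0,0,0,-0.15]]
  ]
}}

```text
time: 3.3
ee_pos: [0.5098, -0.0742, 0.2505]
tcp_rot: [180.0, 0.0, 65.6]
wrist_force: [-0.0, -0.9, 0.5]
opening: 0.0846
```

Emit:
{"api": "servo_tool", "payload": {
  "motion": [
    [[0,0,0,0,0,-0.15],[0,0,0,0,0,-0.15],[0,0,0,0,0,-0.15],[0,0,0,0,0,-0.15],[0,0,0,0,0,-0.15]]
  ]
}}

```text
time: 3.8
ee_pos: [0.5098, -0.0742, 0.2505]
tcp_rot: [-180.0, 0.0, 108.6]
wrist_force: [0.8, 0.9, -0.1]
opening: 0.0848
```

Emit:
{"api": "servo_tool", "payload": {
  "motion": [
    [[0,0,0,0,0,-0.15],[0,0,0,0,0,-0.15],[0,0,0,0,0,-0.15],[0,0,0,0,0,-0.15],[0,0,0,0,0,-0.15]]
  ]
}}

```text
time: 4.3
ee_pos: [0.5098, -0.0742, 0.2505]
tcp_rot: [-180.0, 0.0, 151.6]
wrist_force: [-0.1, 0.9, 0.5]
opening: 0.0849
```

Emit:
{"api": "servo_tool", "payload": {
  "motion": [
    [[0,0,0,0,0,-0.15],[0,0,0,0,0,-0.15],[0,0,0,0,0,-0.15],[0,0,0,0,0,-0.15],[0,0,0,0,0,-0.15]]
  ]
}}

```text
time: 4.8
ee_pos: [0.5098, -0.0742, 0.2505]
tcp_rot: [-180.0, 0.0, -165.4]
wrist_force: [0.4, -0.6, -0.2]
opening: 0.0851
```

```bash
cat >> h.py <<'E'
def fproj(p,X):
    C=np.atleast_2d(X)@np.array(p['R']).T+np.array(p['t']); r=np.hypot(C[:,0],C[:,1]); th=np.arctan2(r,C[:,2])
    return np.c_[p['cx']+p['fx']*th*C[:,0]/r,p['cy']+p['fy']*th*C[:,1]/r]
def fatz(p,u,v,z):
    x=(u-p['cx'])/p['fx'];y=(v-p['cy'])/p['fy'];th=np.hypot(x,y)
    d=np.array([np.sin(th)*x/th,np.sin(th)*y/th,np.cos(th)]); R=np.array(p['R']); c=-R.T@np.array(p['t']); d=R.T@d
    return c+d*(z-c[2])/d[2]
E
python3 - <<'E'
from h import *
import pickle
p=pickle.load(open('w1.pkl','rb'))
for n,u,v,z in [('btL',216,74,.06),('btR',275,74,.06),('lipL',216,190,.051),('lipR',272,191,.051),('tray',436,201,.035),('tray',523,268,.035),('brk f-y',62,150,.012),('brk r-y',63,25,.012),('vial',95,206,.03),('tape',290,299,.02),('cup',467,95,.04)]:
    print(n,fatz(p,u,v,z).round(4))
o=bot.get_obs();print(o['ee_pos'],o['tcp_rot'],o['q'])
E
```

```text
btL [0.5927 0.0338 0.06  ]
btR [ 0.6128 -0.019   0.06  ]
lipL [ 0.4824 -0.0065  0.051 ]
lipR [ 0.5036 -0.0606  0.051 ]
tray [ 0.5638 -0.2414  0.035 ]
tray [ 0.5383 -0.4393  0.035 ]
brk f-y [0.4421 0.2164 0.012 ]
brk r-y [0.5993 0.275  0.012 ]
vial [0.3977 0.1366 0.03  ]
tape [ 0.3734 -0.1369  0.02  ]
cup [ 0.6904 -0.2184  0.04  ]
[ 0.50976539 -0.07423501  0.25054784] [-1.79980425e+02  7.43462644e-03 -1.65445383e+02] [-8.27767708e+00  1.76170042e-01  5.12829737e+00  9.49376795e+01
 -1.51561911e-02 -2.28322947e+01]
```

Emit:
{"api": "servo_tool", "payload": {
  "motion": [
    [[0,0,0,0,0,-0.112],[-36.4,22,0,0,0,0],[-36.4,22,0,0,0,0],[0,0,40,0,0,0],[0,0,40,0,0,0]]
  ]
}}

```text
time: 5.3
ee_pos: [0.5639, -0.0064, 0.1702]
tcp_rot: [-179.9, 0.1, -159.3]
wrist_force: [0.4, -0.4, -0.2]
opening: 0.0851
```

```bash
python3 - <<'E'
from h import *
p=snap('wrist','w2.png'); o=bot.get_obs();print(o['ee_pos'],o['tcp_rot'])
def X(P,q=(.562,-.0075,np.radians(20.9))):
    c,s=np.cos(q[2]),np.sin(q[2]);P=np.array(P)/1000.;return np.c_[q[0]+c*P[:,0]-s*P[:,1],q[1]+s*P[:,0]+c*P[:,1],P[:,2]]
uv=fproj(p,X([(45,29,60),(45,-29,60),(-42,-29,60),(-75,-29,51),(-75,29,51),(-42,29,60)]))
im=cv2.imread('pics/w2.png'); cv2.polylines(im,[np.round(uv).astype(int).reshape(-1,1,2)],True,(0,0,255),1); cv2.imwrite('pics/w2o.png',im); print(uv.round())
E
```

```text
[ 0.56043959 -0.00676547  0.16178013] [ 179.82957028   -0.474012   -159.31429208]
[[319. 265.]
 [247. 265.]
 [243. 157.]
 [243. 112.]
 [322. 112.]
 [323. 157.]]
```

View pics/w2o.png

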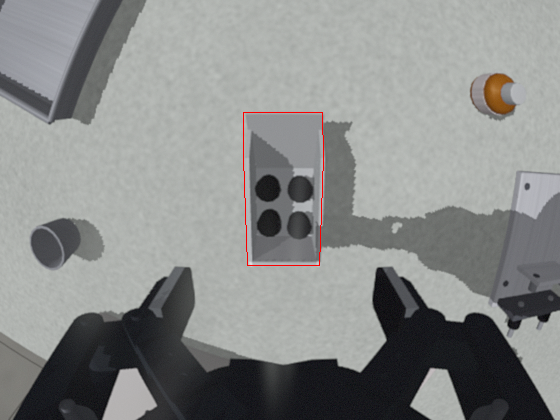

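Emit:
{"api": "servo_tool", "payload": {
  "motion": [
    [[0,0,38,0,0,0],[0,0,38,0,0,0],[0,0,35,0,0,0],[0,0,22,0,0,0],[0,0,0,0,0,0]]
  ]
}}

```text
time: 5.85
ee_pos: [0.5609, -0.0072, 0.0351]
tcp_rot: [179.9, -0.3, -159.4]
wrist_force: [-0.9, 0.6, -0.2]
opening: 0.0849
```

Emit:
{"api": "servo_tool", "payload": {
  "motion": [
    [[0,0,0,0,0,0],[0,0,0,0,0,0],[0,0,0,0,0,0],[0,0,0,0,0,0],[0,0,0,0,0,0]]
  ],
  "gripper": 45,
  "newtons": 50
}}

```text
time: 6.35
ee_pos: [0.5641, -0.0065, 0.0399]
tcp_rot: [-179.9, 0.2, -159.3]
wrist_force: [-0.8, -1.3, 5.4]
opening: 0.0575
```

```bash
python3 - <<'E'
from h import *
p=snap('wrist','w3.png'); o=bot.get_obs();print(o['ee_pos'],o['tcp_rot'],o['wrist_force'],o['opening'])
E
```

```text
[ 0.5641469  -0.00651101  0.03986744] [-179.90378947    0.18544374 -159.31697251] [-1.70918247 -1.1181211   7.04182823] 0.057363288338746606
```

View pics/w3.png

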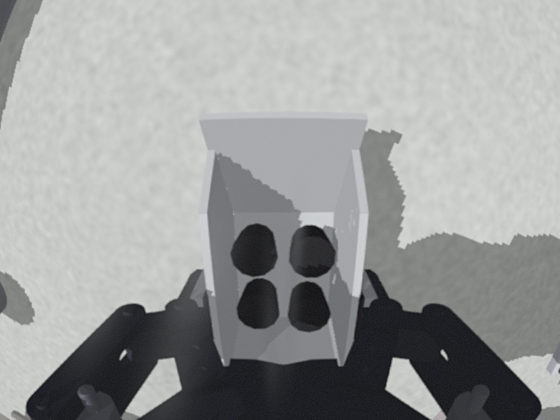

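Emit:
{"api": "servo_tool", "payload": {
  "motion": [
    [[0,0,-20,0,0,0],[0,0,-35,0,0,0],[0,0,-40,0,0,0.1],[0,0,-40,0,0,0.145],[0,0,-30,0,0,0.145]]
  ]
}}

```text
time: 6.9
ee_pos: [0.5631, -0.0063, 0.2062]
tcp_rot: [180.0, 0.2, 178.0]
wrist_force: [1.2, -0.9, -1.1]
opening: 0.0574
```

Emit:
{"api": "servo_tool", "payload": {
  "motion": [
    [[0,0,0,0,0,0.145],[0,0,0,0,0,0.145],[0,0,0,0,0,0.145],[0,0,0,0,0,0.06],[-16,-40,0,0,0,0]]
  ]
}}

```text
time: 7.4
ee_pos: [0.5573, -0.0463, 0.2031]
tcp_rot: [179.9, 0.0, 150.1]
wrist_force: [0.2, -0.6, -2.3]
opening: 0.0568
```

```bash
python3 - <<'E'
from h import *
p=snap('wrist','w4.png'); o=bot.get_obs();print(o['ee_pos'],o['tcp_rot'],o['wrist_force'],o['opening'],o['q'])
E
```

```text
[ 0.55600083 -0.05331345  0.2032314 ] [-1.79875898e+02  1.01050697e-01  1.49991793e+02] [ 0.12631658 -6.76921735 -2.87581852] 0.057641232601553065 [-5.40342356  5.38240012  5.29213468 89.86953003 -0.15490711 24.604839  ]
```

View pics/w4.png

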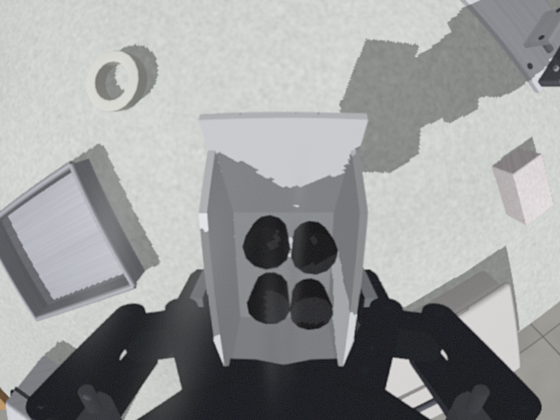

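Emit:
{"api": "servo_tool", "payload": {
  "motion": [
    [[-16,-40,0,0,0,0],[-16,-40,0,0,0,0],[-16,-40,0,0,0,0],[-16,-40,0,0,0,0],[-16,-40,0,0,0,0]]
  ]
}}

```text
time: 7.95
ee_pos: [0.5254, -0.2639, 0.2034]
tcp_rot: [180.0, 0.1, 150.0]
wrist_force: [1.2, -0.7, -2.6]
opening: 0.0571
```

Emit:
{"api": "servo_tool", "payload": {
  "motion": [
    [[-16,-40,0,0,0,0],[-16,-42,0,0,0,0],[0,0,20,0,0,0],[0,0,25,0,0,0],[0,0,22,0,0,0]]
  ]
}}

```text
time: 8.45
ee_pos: [0.5124, -0.3498, 0.135]
tcp_rot: [-180.0, 0.0, 149.9]
wrist_force: [-0.0, 0.6, -1.6]
opening: 0.0572
```

Emit:
{"api": "servo_tool", "payload": {
  "motion": [
    [[0,0,0,0,-0.06,0],[0,0,0,0,-0.1,0],[0,0,0,0,-0.1,0],[0,0,0,0,-0.1,0],[0,0,0,0,-0.1,0]]
  ]
}}

```text
time: 8.95
ee_pos: [0.5126, -0.3492, 0.1367]
tcp_rot: [-180.0, 26.7, 150.0]
wrist_force: [0.1, 0.3, -3.1]
opening: 0.0573
```

```bash
python3 - <<'E'
from h import *
p=snap('side','d5.png'); o=bot.get_obs();print(o['ee_pos'],o['tcp_rot'],o['wrist_force'],o['opening'],o['q'])
E
```

```text
[ 0.5100372  -0.34742679  0.13293653] [179.98268014  26.61892203 149.96770265] [ 0.79614448 -0.82513255 -2.71865795] 0.057870614982220125 [-35.28175485 -11.12801466 -23.10471286  51.5021394    2.36667314
  -4.69574098]
```

View pics/d5.png

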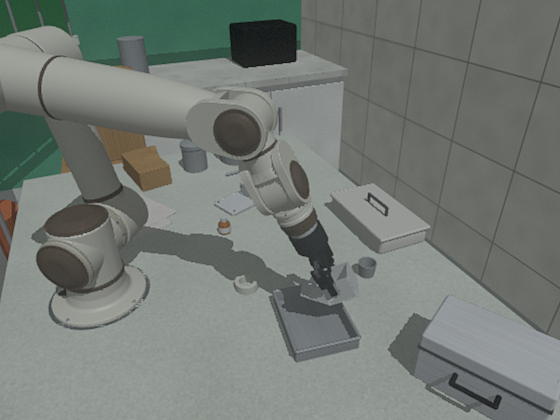

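Emit:
{"api": "servo_tool", "payload": {
  "motion": [
    [[0,0,0,0,-0.1,0],[0,0,0,0,-0.1,0],[0,0,0,0,-0.1,0],[0,0,0,0,-0.1,0],[0,0,0,0,-0.05,0]]
  ]
}}

```text
time: 9.5
ee_pos: [0.5118, -0.3487, 0.1346]
tcp_rot: [180.0, 52.2, 150.0]
wrist_force: [0.4, -0.1, -3.1]
opening: 0.0576
```

```bash
python3 - <<'E'
from h import *
p=snap('wrist','w6.png'); o=bot.get_obs();print(o['ee_pos'],o['tcp_rot'],o['wrist_force'],o['opening'],o['q'])
E
```

```text
[ 0.51138371 -0.34834866  0.1332894 ] [179.96685288  52.14264475 149.94053171] [-0.18873609  0.09363222 -4.27027019] 0.057211664735394345 [-36.43716738 -29.12530272 -48.89935473  18.25805849   5.06459726
  -3.92427848]
```

View pics/w6.png

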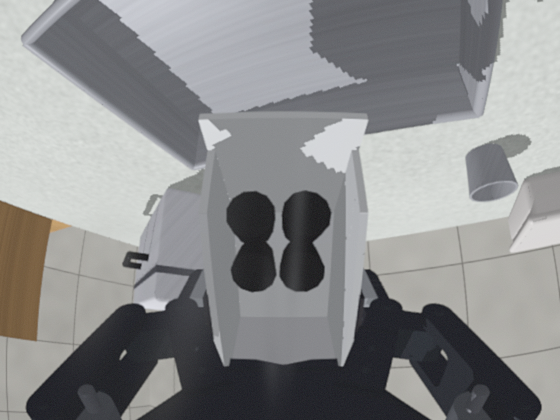

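```bash
cat > kin.py <<'E'
import numpy as np
d=np.radians
D=[(.5502,.2503,4.979,10.078,90),(.5161,.24975,.349,5.213,90),(.5146,.2505,.176,5.128,90),(.5585,.2032,5.382,5.292,90),(.6171,.1329,-11.128,-23.105,63.4),(.6187,.1333,-29.125,-48.9,38)]
A=[];b=[]
for r,z,q2,q3,p in D:
    q2,q3,p=d(q2),d(q3),d(p)
    A.append([1,0,np.sin(q2),np.cos(q2-q3),np.cos(p)]);b.append(r)
    A.append([0,1,np.cos(q2),-np.sin(q2-q3),-np.sin(p)]);b.append(z)
s,res,rk,sv=np.linalg.lstsq(np.array(A),np.array(b),rcond=None)
a,h,l1,l2,L=s
if __name__=='__main__':
    print(s.round(4),(np.array(A)@s-b).round(4),sv.round(3))
E
python3 kin.py
```

```text
[-0.0236  0.2098  0.4313  0.5397  0.4365] [ 0.0012  0.0006  0.0007  0.0005  0.0008  0.0006 -0.0019 -0.0014 -0.0005
 -0.0023 -0.0003  0.0019] [4.236 3.401 0.642 0.256 0.083]
```

```bash
cat > ik.py <<'E'
from kin import *
def ik(P,dr,L4=.11):
    L5=L-L4; C=P-L5*dr; q1=np.arctan2(C[1],C[0]); e=np.array([np.cos(q1),np.sin(q1),0]);n=np.array([-np.sin(q1),np.cos(q1),0])
    q5=np.arcsin(dr@n); sg=dr-(dr@n)*n; sg/=np.linalg.norm(sg); W=C-L4*sg
    x=W@e-a; z=W[2]-h; dd=np.hypot(x,z); c=(l1*l1+l2*l2-dd*dd)/(2*l1*l2)
    if abs(c)>1: return None
    g=np.arccos(c) # interior elbow angle
    q3=g-np.pi/2
    al=np.arctan2(x,z); be=np.arccos((l1*l1+dd*dd-l2*l2)/(2*l1*dd)); q2=al-be
    p=np.arctan2(-sg[2],sg@e); q4=p-(q2-q3)
    return np.degrees([q1,q2,q3,q4,q5])
def pour(psi,tilt,off,z,ctr=(.476,-.330)):
    u=np.array([np.cos(d(psi)),np.sin(d(psi)),0]); t=d(tilt)
    P=np.array([*ctr,z])+off*u; return P,u*np.sin(t)+np.array([0,0,-np.cos(t)])
if __name__=='__main__':
    P,dr=pour(-30,52.1,.0,.1333); print(ik(np.array([.5114,-.3483,.1333]),dr).round(1))
    for psi in [-30,-10,10,20,30,40,50,-60,-80,-100,-110]:
        for tilt in [85]:
          for z in [.135,.17]:
            r=ik(*pour(psi,tilt,.041,z)); print(psi,tilt,z,None if r is None else r.round(0))
E
python3 ik.py
```

```text
[-37.3 -28.7 -48.9  17.9   5.7]
-30 85 0.135 [-39.  -9. -68. -54.   9.]
-30 85 0.17 [-39. -19. -68. -44.   9.]
-10 85 0.135 [-55.  -3. -62. -52.  45.]
-10 85 0.17 [-55. -11. -62. -44.  45.]
10 85 0.135 [-63.   5. -50. -39.  72.]
10 85 0.17 [-63.  -1. -50. -33.  72.]
20 85 0.135 [-64.   7. -41.  -9.  82.]
20 85 0.17 [-64.   3. -40.  -4.  82.]
30 85 0.135 [-64.  28. -12.  89.  84.]
30 85 0.17 [-64.  25. -11.  93.  84.]
40 85 0.135 [-63.  40.   2. 121.  76.]
40 85 0.17 [-63.  37.   2. 123.  76.]
50 85 0.135 [-62.  47.  11. 131.  68.]
50 85 0.17 [-62.  44.  11. 134.  68.]
-60 85 0.135 [-14.  -2. -62. -52. -46.]
-60 85 0.17 [-14. -10. -62. -44. -46.]
-80 85 0.135 [ -7.   5. -50. -38. -73.]
-80 85 0.17 [ -7.  -0. -50. -33. -73.]
-100 85 0.135 [ -5.  29. -11.  93. -83.]
-100 85 0.17 [ -5.  26. -10.  96. -83.]
-110 85 0.135 [ -6.  41.   2. 121. -75.]
-110 85 0.17 [ -6.  38.   2. 124. -75.]
```

Emit:
{"api": "servo_tool", "payload": {
  "motion": [
    [[0,0,0,-0.0862,0,-0.0668],[0,0,0,-0.0862,0,-0.0668],[0,0,0,-0.0862,0,-0.0668],[0,0,0,-0.0862,0,-0.0668],[0,0,0,0,0,0]]
  ]
}}

```text
time: 10.05
ee_pos: [0.5127, -0.3512, 0.1364]
tcp_rot: [179.9, 52.1, 174.8]
wrist_force: [-1.2, -0.5, -2.5]
opening: 0.0576
```

```bash
python3 - <<'E'
from h import *
from scipy.spatial.transform import Rotation as Ro
o=bot.get_obs();print(o['ee_pos'],o['tcp_rot'],o['wrist_force'],o['opening'],o['q'])
R=Ro.from_euler('xyz',o['tcp_rot'],degrees=True).as_matrix()
print(R, R.T@(np.array([.517,-.334,.15])-o['ee_pos'])*1000)
from ik import *
for t in [52,60,70,80,85,90]: print(t,ik(*pour(-5,t,.041,.15)).round(0))
E
```

```text
[ 0.51274968 -0.35117453  0.13635418] [179.85445155  52.05640886 174.83809688] [-1.19215401 -0.52881987 -2.47273673] 0.05756216765980824 [-47.62619116 -20.425456   -41.03285649  26.06263941  32.29586449
 -29.41297401]
[[-0.61239166  0.0879749   0.78564424]
 [ 0.05532147  0.99612147 -0.0684219 ]
 [-0.7886165   0.00156199 -0.61488338]] [-12.41405948  17.50315372  -6.22646646]
52 [-50. -21. -40.  28.  34.]
60 [-53. -22. -47.  16.  40.]
70 [-55. -20. -54.  -4.  46.]
80 [-57. -12. -59. -31.  51.]
85 [-58.  -4. -59. -48.  52.]
90 [-58.   6. -59. -65.  53.]
```

Emit:
{"api": "servo_tool", "payload": {
  "motion": [
    [[-6,9,-3,0,-0.02,0],[-6,8,-3,0,-0.05,0],[0,0,0,0,-0.06,0],[0,0,0,0,-0.06,0],[0,0,0,0,-0.06,0]]
  ]
}}

```text
time: 10.55
ee_pos: [0.517, -0.3311, 0.1494]
tcp_rot: [179.8, 66.7, 174.7]
wrist_force: [-0.3, 0.8, -2.9]
opening: 0.0576
```

Emit:
{"api": "servo_tool", "payload": {
  "motion": [
    [[0,0,0,0,-0.06,0],[0,0,0,0,-0.06,0],[0,0,0,0,-0.05,0],[0,0,0,0,-0.05,0],[0,0,0,0,-0.05,0]]
  ]
}}

```text
time: 11.05
ee_pos: [0.517, -0.3311, 0.1499]
tcp_rot: [179.1, 82.1, 174.0]
wrist_force: [-0.0, -0.2, -3.1]
opening: 0.0573
```

```bash
python3 - <<'E'
from h import *
p=snap('wrist','w7.png');p=snap('side','d7.png'); o=bot.get_obs();print(o['ee_pos'],o['tcp_rot'],o['wrist_force'],o['opening'],o['q'])
a=cv2.imread('pics/w7.png'); b=cv2.resize(cv2.imread('pics/d7.png')[210:390,200:400],None,fx=2.33,fy=2.33)
cv2.imwrite('pics/c7.png',cv2.resize(np.hstack([a,b]),(798,330)))
E
```

```text
[ 0.51656677 -0.33074133  0.14690568] [178.08459696  81.90235474 173.08748906] [ 0.34456675 -0.73735409 -3.28655265] 0.05761735294846457 [-50.45525971 -18.02679577 -63.77940461 -34.28876348  44.90015532
  -7.87395232]Traceback (most recent call last):
  File "<stdin>", line 4, in <module>
    return _nx.concatenate(arrs, 1, dtype=dtype, casting=casting)
           ~~~~~~~~~~~~~~~^^^^^^^^^^^^^^^^^^^^^^^^^^^^^^^^^^^^^^^
ValueError: all the input array dimensions except for the concatenation axis must match exactly, but along dimension 0, the array at index 0 has size 420 and the array at index 1 has size 419
```

```bash
python3 - <<'E'
import cv2,numpy as np
a=cv2.imread('pics/w7.png'); b=cv2.resize(cv2.imread('pics/d7.png')[210:390,200:400],(467,420))
cv2.imwrite('pics/c7.png',cv2.resize(np.hstack([a,b]),(798,326)))
E
```

```text
(no output)
```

View pics/c7.png

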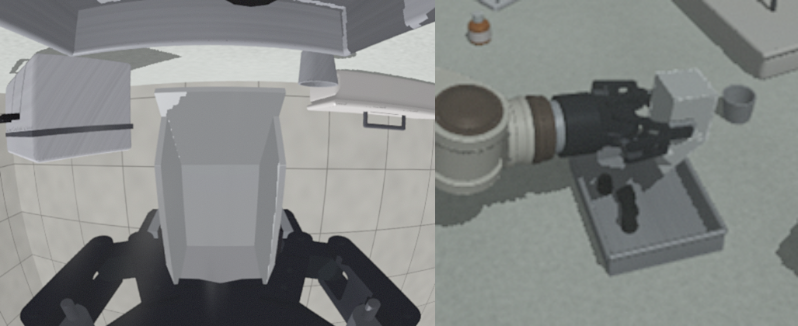

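Emit:
{"api": "servo_tool", "payload": {
  "motion": [
    [[0,0,0,0,0.05,0],[0,0,0,0,0.14,0],[0,0,0,0,0.14,0],[0,0,0,0,0.14,0],[0,0,0,0,0.14,0]]
  ]
}}

```text
time: 11.65
ee_pos: [0.5191, -0.3348, 0.1484]
tcp_rot: [179.9, 53.1, 174.6]
wrist_force: [1.8, -1.3, -2.8]
opening: 0.0571
```

Emit:
{"api": "servo_tool", "payload": {
  "motion": [
    [[0,0,0,0,0.14,0],[0,0,0,0,0.14,0],[0,0,0,0,0.14,0],[0,0,0,0,0.14,0],[0,0,0,0,0.14,0]]
  ]
}}

```text
time: 12.15
ee_pos: [0.5198, -0.3353, 0.1506]
tcp_rot: [-179.9, 13.1, 174.8]
wrist_force: [-0.4, -0.1, -2.3]
opening: 0.0574
```

Emit:
{"api": "servo_tool", "payload": {
  "motion": [
    [[0,0,0,0,0.12,0],[0,0,-15,0,0,0],[0,0,-30,0,0,0],[0,0,-30,0,0,0],[0,0,0,0,0,0]]
  ]
}}

```text
time: 12.65
ee_pos: [0.512, -0.3356, 0.2291]
tcp_rot: [-179.8, 7.0, 174.7]
wrist_force: [-1.0, -1.3, -1.2]
opening: 0.057
```

```bash
python3 - <<'E'
from h import *
snap('wrist','w8.png');snap('side','d8.png');snap('scene','s8.png');  o=bot.get_obs();print(o['time'],o['ee_pos'],o['tcp_rot'],o['wrist_force'],o['opening'],o['q'])
a=cv2.imread('pics/w8.png'); b=cv2.resize(cv2.imread('pics/d8.png')[210:390,200:400],(467,420));c=cv2.resize(cv2.imread('pics/s8.png')[120:240,70:230],(560,420))
cv2.imwrite('pics/c8.png',cv2.resize(np.hstack([b,c]),(798,326)))
E
```

```text
12.8 [ 0.51120211 -0.33520051  0.22254243] [179.94620931   6.59773463 174.67846049] [-0.36012966  0.18888885 -3.73461171] 0.05743462089444931 [-34.67816483   7.23435588   9.17010845  86.20544109   3.27602328
 -29.19572241]
```

View pics/c8.png

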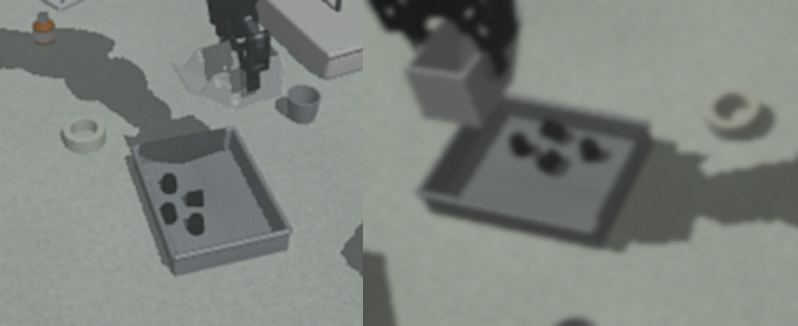

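View pics/w8.png

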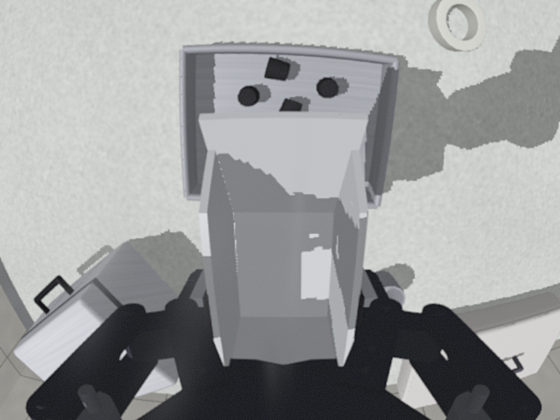

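Emit:
{"api": "servo_tool", "payload": {
  "motion": [
    [[0,0,0,0,0.118,0],[0,0,0,0,0,-0.149],[0,0,0,0,0,-0.149],[0,0,0,0,0,-0.149],[0,0,0,0,0,0]]
  ]
}}

```text
time: 13.3
ee_pos: [0.5113, -0.3353, 0.2204]
tcp_rot: [179.7, -0.2, -159.6]
wrist_force: [-0.6, 0.2, -2.7]
opening: 0.0574
```

Emit:
{"api": "servo_tool", "payload": {
  "motion": [
    [[-6,25,0,0,0,0],[-9,43,0,0,0,0],[-9,43,0,0,0,0],[-9,43,0,0,0,0],[-9,43,0,0,0,0]]
  ]
}}

```text
time: 13.8
ee_pos: [0.4818, -0.1348, 0.2215]
tcp_rot: [179.8, -0.2, -160.0]
wrist_force: [1.3, 0.3, -2.6]
opening: 0.0574
```

Emit:
{"api": "servo_tool", "payload": {
  "motion": [
    [[-9,43,0,0,0,0],[-9,43,0,0,0,0],[-9,43,0,0,0,0],[-9,43,0,0,0,0],[-9,43,0,0,0,0]]
  ]
}}

```text
time: 14.3
ee_pos: [0.4494, 0.0823, 0.2224]
tcp_rot: [179.8, -0.2, -160.0]
wrist_force: [1.8, 0.2, -1.5]
opening: 0.0575
```

Emit:
{"api": "servo_tool", "payload": {
  "motion": [
    [[-9,43,0,0,0,0],[-9,43,0,0,0,0],[-9,43,0,0,0,0],[0,20,0,0,0,0],[0,0,0,0,0,0]]
  ]
}}

```text
time: 14.8
ee_pos: [0.4228, 0.2319, 0.2224]
tcp_rot: [179.8, -0.2, -159.8]
wrist_force: [-0.7, 0.1, -2.9]
opening: 0.0575
```

```bash
python3 - <<'E'
from h import *
import pickle
p=snap('wrist','w9.png');pickle.dump(p,open('w9.pkl','wb'));snap('scene','s9.png');  o=bot.get_obs();print(o['time'],o['ee_pos'],o['tcp_rot'],o['wrist_force'],o['opening'],o['q'])
c=cv2.resize(cv2.imread('pics/s9.png')[130:290,270:450],(788,700)); cv2.imwrite('pics/s9c.png',c[:600])
E
```

```text
14.9 [0.42362784 0.22988737 0.22269535] [ 179.81155007   -0.21675628 -159.81331868] [-0.17196076 -0.0765957  -1.93282291] 0.05739251043949741 [28.36710307 -4.62695484 -2.6184857  92.1962053   0.21737479  8.18042208]
```

View pics/w9.png

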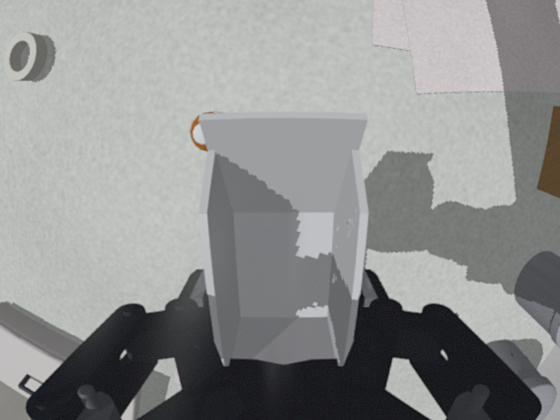

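View pics/s9c.png

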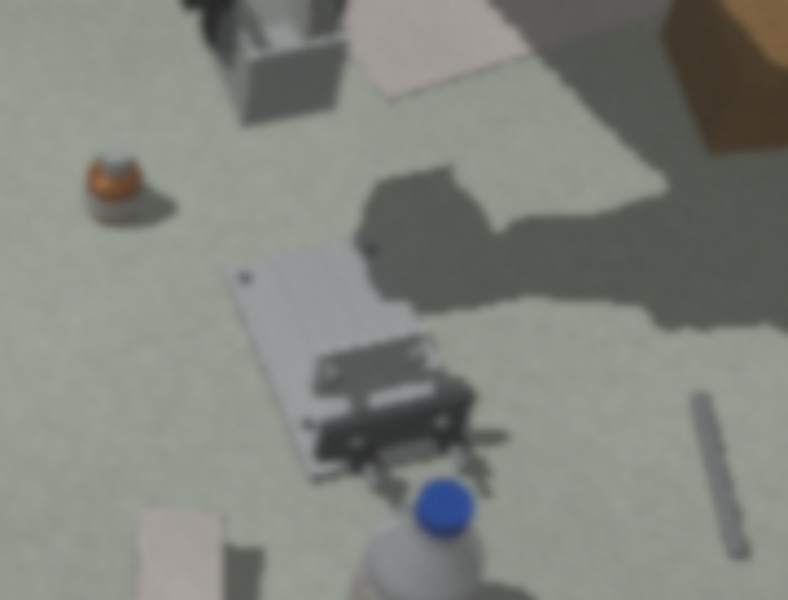

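Emit:
{"api": "servo_tool", "payload": {
  "motion": [
    [[-14,39,0,0,0,0],[0,0,35,0,0,0],[0,0,40,0,0,0],[0,0,40,0,0,0],[0,0,30,0,0,0]]
  ]
}}

```text
time: 15.4
ee_pos: [0.4227, 0.27, 0.0756]
tcp_rot: [179.8, -0.3, -159.9]
wrist_force: [1.2, -0.2, -2.6]
opening: 0.0577
```

Emit:
{"api": "servo_tool", "payload": {
  "motion": [
    [[0,0,12,0,0,0],[0,0,0,0,0,0],[0,0,0,0,0,0]]
  ]
}}

```text
time: 15.7
ee_pos: [0.4239, 0.2716, 0.0677]
tcp_rot: [179.8, -0.1, -159.8]
wrist_force: [0.1, -0.5, -2.8]
opening: 0.0576
```

```bash
python3 - <<'E'
from fit import *
p=snap('scene','s10.png');  
for i in range(3):
    o=bot.get_obs();print(o['time'],o['ee_pos'],o['tcp_rot'],o['wrist_force'])
    if i<2: snap('side','d10.png')
c=cv2.resize(cv2.imread('pics/s10.png')[160:250,290:410],None,fx=6.6,fy=6.6,interpolation=cv2.INTER_CUBIC); cv2.imwrite('pics/s10c.png',c)
E
```

```text
15.75 [0.42418726 0.27191508 0.06814938] [ 1.79760896e+02 -3.19456416e-02 -1.59765883e+02] [-0.29980012 -0.54960203 -1.56543086]
15.8 [0.42420621 0.2720932  0.06821413] [ 1.79755419e+02 -1.69689818e-02 -1.59743903e+02] [-0.43683168  0.49844293 -1.76917726]
15.85 [0.42409587 0.27212196 0.06801832] [ 1.79756911e+02 -2.75291466e-02 -1.59732837e+02] [ 0.09498865  0.55220278 -2.17181157]
```

View pics/s10c.png

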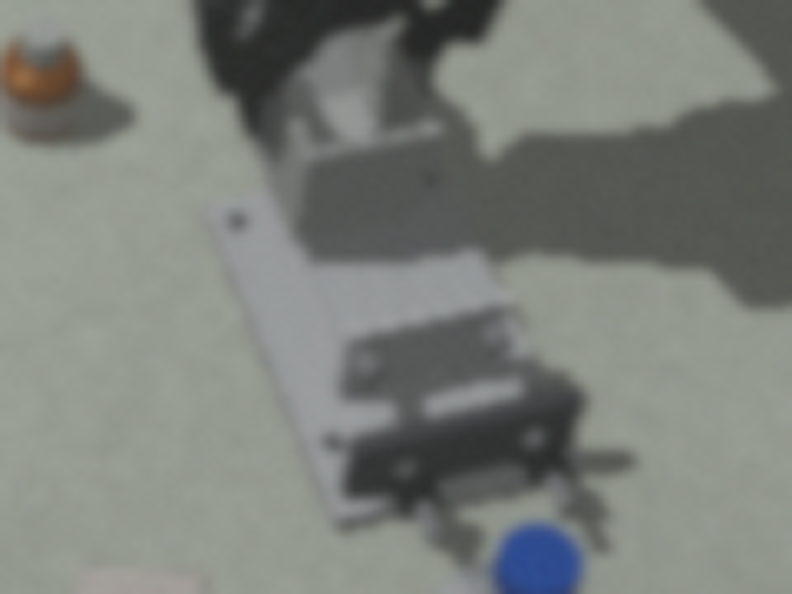

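```bash
python3 - <<'E'
from fit import *
p=bot.camera('scene')
B=np.array([.5093,.3055]);e=np.array([.9354,.3535]);n=np.array([-.3535,.9354])
for nm,uv,z in [('bin-',(305,155),.0895),('bin+',(443,125),.0895),('pl-',(345,340),.06),('pl+',(510,305),.06),('bs f-',(212,210),.012),('bs r-',(340,525),.012)]:
    u,v=px((290,160),6.6,[uv])[0]; X=atz(p,u,v,z)[:2]-B; print(nm,X@e,X@n)
E
```

```text
bin- -0.04923007039656305 -0.03262030432632038
bin+ -0.049770913134351 0.028463563287966547
pl- 0.02478658384427087 -0.037762306068455986
pl+ 0.025370022853388654 0.0338764016231612
bs f- -0.08584004539349087 -0.05356927836192354
bs r- 0.08172745525587251 -0.05387182966522857
```

Emit:
{"api": "servo_tool", "payload": {
  "motion": [
    [[0,0,5,0,0,0],[0,0,5,0,0,0],[0,0,4,0,0,0],[0,0,0,0,0,0],[0,0,0,0,0,0]]
  ]
}}

```text
time: 16.4
ee_pos: [0.423, 0.2718, 0.0521]
tcp_rot: [179.8, -0.2, -159.7]
wrist_force: [-0.7, 0.8, -0.7]
opening: 0.0571
```

Emit:
{"api": "servo_tool", "payload": {
  "motion": [
    [[0,0,1,0,0,0],[0,0,0,0,0,0],[0,0,0,0,0,0]]
  ]
}}

```text
time: 16.7
ee_pos: [0.423, 0.2718, 0.0519]
tcp_rot: [179.8, -0.2, -159.7]
wrist_force: [-4.1, -1.2, 7.4]
opening: 0.0575
```

Emit:
{"api": "servo_tool", "payload": {
  "motion": [
    [[0,0,1,0,0,0],[0,0,0,0,0,0],[0,0,0,0,0,0]]
  ]
}}

```text
time: 17.0
ee_pos: [0.423, 0.2718, 0.0519]
tcp_rot: [179.8, -0.1, -159.7]
wrist_force: [-8.6, -2.6, 16.7]
opening: 0.0574
```

Emit:
{"api": "servo_tool", "payload": {
  "motion": [
    [[0,0,1,0,0,0],[0,0,0,0,0,0],[0,0,0,0,0,0]]
  ]
}}

```text
time: 17.3
ee_pos: [0.423, 0.2718, 0.0518]
tcp_rot: [179.8, -0.1, -159.7]
wrist_force: [-11.3, -4.9, 24.4]
opening: 0.0574
```

Emit:
{"api": "servo_tool", "payload": {
  "motion": [
    [[0,0,-3,0,0,0],[0,0,0,0,0,0],[0,0,0,0,0,0]]
  ]
}}

```text
time: 17.6
ee_pos: [0.4231, 0.2718, 0.052]
tcp_rot: [179.8, -0.2, -159.7]
wrist_force: [-0.5, -0.2, 0.2]
opening: 0.0579
```

Emit:
{"api": "servo_tool", "payload": {
  "motion": [
    [[-10,0,0,0,0,0],[-15,0,0,0,0,0],[-15,0,0,0,0,0],[-10,0,0,0,0,0],[0,0,0,0,0,0]]
  ]
}}

```text
time: 18.1
ee_pos: [0.4715, 0.2896, 0.0519]
tcp_rot: [179.8, -0.1, -159.7]
wrist_force: [2.0, 1.1, 2.3]
opening: 0.0573
```

Emit:
{"api": "servo_tool", "payload": {
  "motion": [
    [[-5,0,0,0,0,0],[-5,0,0,0,0,0],[0,0,0,0,0,0],[0,0,0,0,0,0]]
  ]
}}

```text
time: 18.5
ee_pos: [0.4797, 0.2927, 0.052]
tcp_rot: [179.8, -0.1, -159.7]
wrist_force: [1.6, 0.1, 1.9]
opening: 0.0575
```

Emit:
{"api": "servo_tool", "payload": {
  "motion": [
    [[-3,0,0,0,0,0],[-3,0,0,0,0,0],[0,0,0,0,0,0],[0,0,0,0,0,0]]
  ]
}}

```text
time: 18.9
ee_pos: [0.4852, 0.2947, 0.0519]
tcp_rot: [179.8, -0.2, -159.7]
wrist_force: [-0.7, 0.4, 2.8]
opening: 0.0575
```

Emit:
{"api": "servo_tool", "payload": {
  "motion": [
    [[-3,0,0,0,0,0],[-3,0,0,0,0,0],[0,0,0,0,0,0],[0,0,0,0,0,0]]
  ]
}}

```text
time: 19.3
ee_pos: [0.4905, 0.2968, 0.052]
tcp_rot: [179.8, -0.2, -159.7]
wrist_force: [-3.2, -1.4, 4.9]
opening: 0.0572
```

Emit:
{"api": "servo_tool", "payload": {
  "motion": [
    [[-3,0,0,0,0,0],[-3,0,0,0,0,0],[0,0,0,0,0,0],[0,0,0,0,0,0]]
  ]
}}

```text
time: 19.7
ee_pos: [0.4957, 0.2987, 0.052]
tcp_rot: [179.8, -0.3, -159.7]
wrist_force: [-6.9, -2.1, 7.4]
opening: 0.0572
```

Emit:
{"api": "servo_tool", "payload": {
  "motion": [
    [[-3,0,0,0,0,0],[0,0,0,0,0,0],[0,0,0,0,0,0]]
  ]
}}

```text
time: 20.0
ee_pos: [0.4981, 0.2997, 0.052]
tcp_rot: [179.8, -0.3, -159.7]
wrist_force: [-8.1, -1.8, 7.4]
opening: 0.0575
```

```bash
python3 - <<'E'
from h import *
F=[]
for i in range(6):
    snap('scene','s11.png'); o=bot.get_obs(); F.append(o['wrist_force'])
print(o['ee_pos'],o['tcp_rot'],np.mean(F,0),np.std(F,0), np.mean(F,0)@[.9354,.3535,0])
c=cv2.resize(cv2.imread('pics/s11.png')[160:250,290:410],None,fx=6.6,fy=6.6,interpolation=cv2.INTER_CUBIC); cv2.imwrite('pics/s11c.png',c)
E
```

```text
[0.49814932 0.2996922  0.05200435] [ 179.77907659   -0.29634564 -159.66621245] [-9.26078847 -1.96070509  7.95934406] [0.5479317  0.33235099 0.31373569] -9.355650785835582
```

View pics/s11c.png

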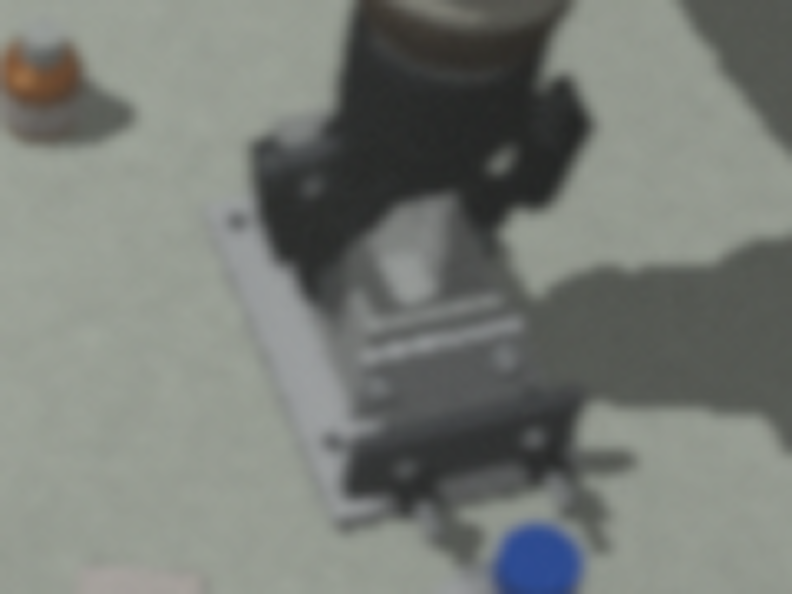

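Emit:
{"api": "servo_tool", "payload": {
  "motion": [
    [[-3,0,-0.4,0,0,0],[-2,0,-0.4,0,0,0],[0,0,0,0,0,0],[0,0,0,0,0,0]]
  ]
}}

```text
time: 20.7
ee_pos: [0.5023, 0.3013, 0.0521]
tcp_rot: [179.8, -0.4, -159.7]
wrist_force: [-9.9, -1.7, 5.3]
opening: 0.0572
```

```bash
python3 - <<'E'
from fit import *
F=[]
for i in range(6):
    p=snap('scene','s12.png'); o=bot.get_obs(); F.append(o['wrist_force'])
print(o['ee_pos'],o['tcp_rot'],np.mean(F,0),np.std(F,0), np.mean(F,0)@[.9354,.3535,0])
c=cv2.resize(cv2.imread('pics/s12.png')[160:250,290:410],None,fx=6.6,fy=6.6,interpolation=cv2.INTER_CUBIC); cv2.imwrite('pics/s12c.png',c)
def sc(l): return np.array([atz(p,*px((290,160),6.6,[q])[0],.045)[:2] for q in l])
d=sc([(378,388),(506,360)])-sc([(365,362),(497,335)]); print('s11 plate shift',d@[.9354,.3535])
# template tracking of plate screws s10->s11,s12
a=cv2.imread('pics/s10.png',0)
u0=px((290,160),6.6,[(365,362)])[0]
import numpy as np
def up(f): return cv2.resize(cv2.imread('pics/'+f,0)[160:250,290:410],None,fx=6.6,fy=6.6,interpolation=cv2.INTER_CUBIC)
T=up('s10.png')
for f in ['s11.png','s12.png']:
    I=up(f)
    for x,y in [(365,362),(497,335)]:
        t=T[y-14:y+15,x-14:x+15]; w=I[y-5:y+75,x-20:x+60]
        m=cv2.matchTemplate(w,t,cv2.TM_CCOEFF_NORMED); _,v,_,l=cv2.minMaxLoc(m)
        nx,ny=x-20+l[0]+14,y-5+l[1]+14
        print(f,(nx-x,ny-y),round(v,2),((sc([(nx,ny)])-sc([(x,y)]))@[.9354,.3535])*1000)
E
```

```text
[0.50223903 0.30122151 0.05209178] [ 179.78210882   -0.39219587 -159.65363435] [-10.41366284  -1.93117463   5.40545644] [0.34951991 0.61746129 0.56271948] -10.423610451626075
s11 plate shift [0.01347093 0.01266792]
s11.png (12, 25) 0.98 [12.90458314]
s11.png (-6, 28) 0.89 [12.51069098]
s12.png (16, 33) 0.98 [17.01587623]
s12.png (-2, 37) 0.85 [17.10738147]
```

View pics/s12c.png

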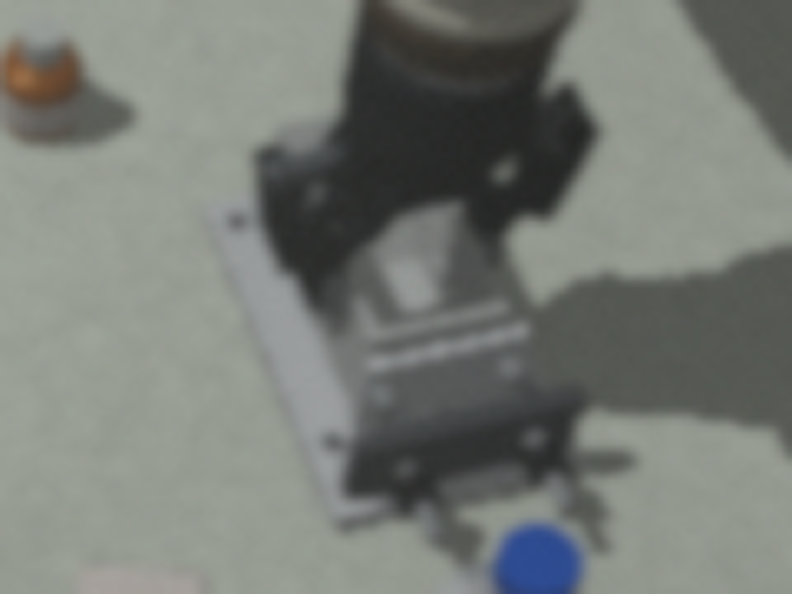

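Emit:
{"api": "servo_tool", "payload": {
  "motion": [
    [[-2,0,-0.3,0,0,0],[-1,0,0,0,0,0],[0,0,0,0,0,0],[0,0,0,0,0,0],[0,0,0,0,0,0]]
  ]
}}

```text
time: 21.5
ee_pos: [0.5046, 0.3022, 0.0522]
tcp_rot: [179.8, -0.5, -159.6]
wrist_force: [-12.5, -2.3, 5.2]
opening: 0.0578
```

```bash
python3 - <<'E'
from fit import *
F=[]
for i in range(6):
    p=snap('scene','s13.png'); o=bot.get_obs(); F.append(o['wrist_force'])
print(o['time'],o['ee_pos'],o['tcp_rot'],o['opening'],np.mean(F,0), np.mean(F,0)@[.9354,.3535,0])
snap('wrist','w13.png'); snap('side','d13.png')
c=cv2.resize(cv2.imread('pics/s13.png')[160:250,290:410],None,fx=6.6,fy=6.6,interpolation=cv2.INTER_CUBIC); cv2.imwrite('pics/s13c.png',c)
def sc(l,z=.045): return np.array([atz(p,*px((290,160),6.6,[q])[0],z)[:2] for q in l])
def up(f): return cv2.resize(cv2.imread('pics/'+f,0)[160:250,290:410],None,fx=6.6,fy=6.6,interpolation=cv2.INTER_CUBIC)
T=up('s10.png');I=up('s13.png')
for x,y in [(365,362),(497,335)]:
        t=T[y-14:y+15,x-14:x+15]; w=I[y-5:y+75,x-20:x+60]
        m=cv2.matchTemplate(w,t,cv2.TM_CCOEFF_NORMED); _,v,_,l=cv2.minMaxLoc(m)
        nx,ny=x-20+l[0]+14,y-5+l[1]+14
        print((nx-x,ny-y),round(v,2),((sc([(nx,ny)])-sc([(x,y)]))@[.9354,.3535])*1000)
a=cv2.resize(cv2.imread('pics/w13.png'),(400,300)); b=cv2.resize(cv2.imread('pics/d13.png')[130:370,190:400],(400,457))[:300]
cv2.imwrite('pics/c13.png',np.hstack([a,b])); 
d=cv2.resize(cv2.imread('pics/d13.png')[130:370,180:420],(600,600)); cv2.imwrite('pics/d13c.png',d)
E
```

```text
21.8 [0.50457563 0.30214229 0.05215486] [ 179.77737097   -0.45585913 -159.64692963] 0.05739274044057985 [-12.10697644  -2.5412562    5.37905233] -12.223199823782467
(19, 39) 0.98 [20.08838929]
(0, 41) 0.88 [19.16653076]
```

View pics/w13.png

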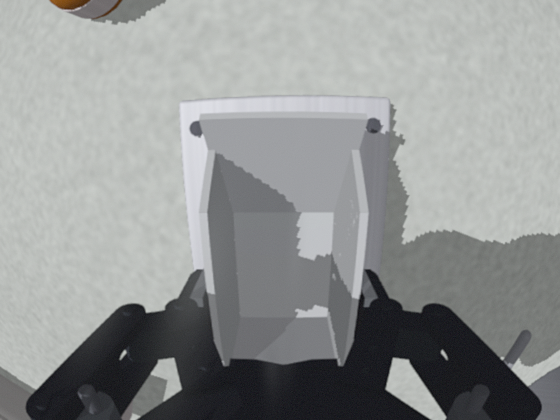

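View pics/d13c.png

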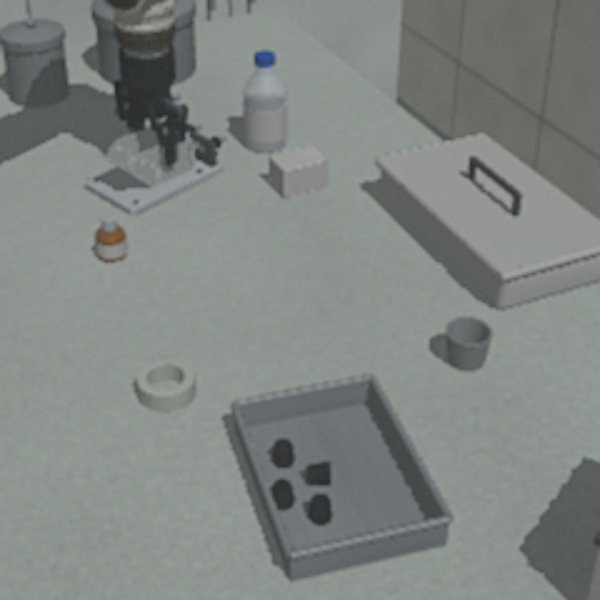

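View pics/s13c.png

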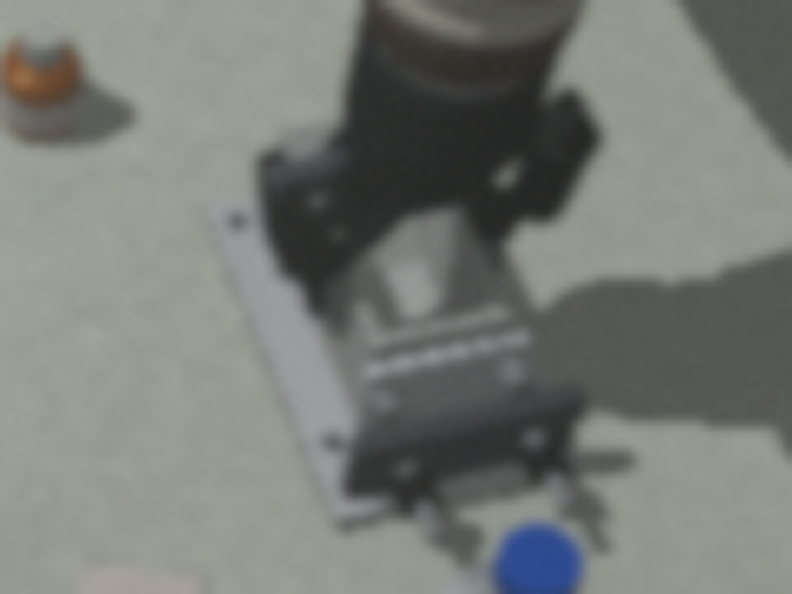

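Emit:
{"api": "servo_tool", "payload": {
  "motion": [
    [[0,0,0,0,0,0],[0,0,0,0,0,0],[0,0,0,0,0,0],[0,0,0,0,0,0],[0,0,0,0,0,0]]
  ]
}}

```text
time: 22.4
ee_pos: [0.5046, 0.3021, 0.0522]
tcp_rot: [179.8, -0.5, -159.6]
wrist_force: [-12.0, -1.8, 5.3]
opening: 0.0576
```

```bash
python3 - <<'E'
from workcell import bot
o=bot.get_obs(); print(o['time'],o['ee_pos'],o['wrist_force']); print(bot.job_done())
E
```

```text
22.4 [0.50459836 0.30214256 0.05218942] [-12.04399428  -1.79928696   5.29564528]
the job is handed in; nothing more can be done
None
```

The bin is on the bracket, still gripped and held against the backplate at about 10 N. The job was handed in at 22.4 s and reported no verdict.

- **Stoppers:** I tipped the bin to about 82° over the tray. The side view shows all four stoppers in the tray, and the wrist view shows the bin empty.
- **Placing:** The bin stands on the ledge, about 1 mm off the plate's centre by the camera just before the push. It is parallel to the plate to about a degree, and the tool was tilted about 0.5° at the end.
- **Push:** The plate stands 19 to 20 mm back in the scene picture, which is about 9.8 N of spring force.
- **Disagreement:** The wrist force along the push reads a little higher, about 12 N. I put the difference down to ledge friction, since the bin is pressed down with about 5 N, but I did not check this separately. Both readings are inside 6 to 14 N.
- **Other things:** The vial bottle, tape, gauze box, med cup and saline look undisturbed in the last pictures. The penlight is outside the last crops I viewed; it looked undisturbed before the bin was set down. I compared these by eye, not by measurement.

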